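# Free the seized cork pillar from its gluing jig

### The arm

A 6-joint arm with a two-finger parallel gripper is mounted at the origin on the work surface. World frame = base frame: x ahead of the robot, y to its left, z up, the work surface at z = 0. Lengths are in m, angles in rad, forces in N, time in s.
With the tool pointing down it reaches from about 0.375 to 0.9 m from the base axis. Payload 3.1 kg.
Tool frame: the origin (TCP) lies between the finger pads; the fingertips stand robot.tip_extent ahead of it and the grasp point (between the pads) lies 3 mm ahead of it (robot.tip_extent is the distance from the TCP to the fingertips, in m); z points along the fingers, x is the direction in which the jaws open and shut, and the axes are right-handed (so a half turn about z gives the same grasp; the last joint's range is limited). The gripper opens to 87 mm and grips with 3 to 60 N. Pads are 19 mm wide; open, the fingers measure 117 mm over their backs; the gripper's body (75 mm by 190 mm) begins 51 mm behind the grasp point.
Start: joints at [-1.3, 0.527, 1.433, -0, 1.181, -0.178], TCP at [0.272, -0.563, 0.221] pointing down, gripper open.
Joint ranges: [-3.08, 3.08], [-0.75, 2.2], [0.22, 2.44], [-1.43, 4.57], [0, 2.65], [-2.85, 2.85]. Speed limits (rad/s): [2.79, 2.79, 3.14, 3.14, 3.14, 3.14].

### API

Orientations are given as a unit quaternion [x, y, z, w].
In Python, from rig import robot, cams gives the robot as it stands.
- The arm moves only by the tool carry_out, never from a script. Its argument "steps" is a list of rows, each a list of 3 entries, a list of its own where there are three numbers: the shift along the world's x, y, z in cm, then the turn about the world's z in degrees, then the closure, from 0 (fully open) to 1 (shut). In form: [[[dx, dy, dz], spin, fingers], ...]. A call has 1 to 10 rows; each row shifts and turns the pose as measured when the row begins; what a row does not reach is not made up. A row lasts 1/10 s, in which the tool goes at most 50 mm and 8.59 degrees, less where a joint would pass 70% of its speed; a pose out of reach is approached as far as the arm can. A call with a gripper value outside its range is refused whole. The fingers move at their own pace and stop on an object; "squeeze" is the grip in N (left out, the last holds). Time passes only in rows, so rows that do not move let the fingers close. It gives the time, the measured TCP pose, the force and the opening at its end, in the units of the state.
- robot.get_obs(): the state, without advancing time (a new reading comes with each control period).
- cams.camera(name): name is "side" or "top" or "wrist"; returns a dict with "pixels" (480x640x3 uint8, red, green, blue), "fx", "fy", "cx", "cy" (pixels), "eye" and "rotation" of the camera in the world. Camera axes: x right, y up, looking along -z (the intrinsics and any distortion apply to the point x, -y, -z); pixel columns grow to the right and rows downward; lengths in m; the calibration is good to about 2 mm. A picture is of the moment at which its call begins. There is no depth.
- robot.hand_in(): hands the job in, once; it reports no verdict.
The state is a dict: "time": time; "q": joint angles; "joint_velocities": joint speeds; "joint_torque": joint torques, N m; "position": TCP position; "tool_rot": TCP orientation; "ft_force": force on the tool from outside, world axes, zero at the start; "moment": the same for the moment, N m; "grip_width": finger opening in m.
Only numpy, scipy, OpenCV 4.12 (cv2) and the standard library are available. Lean on these libraries where they do the work, as an engineer would, in place of code of your own. Each camera call takes 0.05 s, during which the arm holds its last target. There are 200 camera calls.

### The job

The light cork pillar has seized in its plywood gluing jig: rock it firmly towards one blue cheek and then towards the other, so that both cheeks are pushed back, then pull it straight up out of the jig. Stand it upright, without dropping it, in the middle of the grey square on the white base board and let go. Leave the dark wooden pillar in the other jig as it is, and do not shift the little cork gateway.

Things in the scene. Friction and masses are not known exactly. Their poses are not given: they have to be found in the camera images.
- pillar: Light pitted cork pillar, 60 g, 150 mm tall: square shaft 26 x 26 mm on a heel 32 mm long in y, 26 mm in x, 8 mm high. Origin: centre of its underside, z up the pillar. It starts upright in the jig, underside 8 mm above the table, 98 mm of bare shaft above the jig. Pulled straight up it rises 5 mm and jams: the cheeks' lower edges hook over the heel. It can be rocked only along its own y.
- jig: Fixed plywood jig, 80 (x) x 150 (y) x 60 mm high, holding the cork pillar in its central slot; origin: centre of its underside; x, y as the pillar's at the start. Play along x 1.5 mm each side. Leaning the pillar 7 degrees towards a cheek (pivot at its underside; 14 mm sideways at 115 mm up, some 6 N) pushes the cheek to its stop. To come out, the pillar must rise 52 mm.
- cheek_a (a joint): Blue cheek on the pillar's +y side: a block sliding in the jig's slot, its top flush with the jig, 60 mm above the table. 0 = tight on the shaft, grows as it is pushed back (+y), 0.006 m = at its stop. Stiff friction (12 N), no spring: it stays where it is pushed. It hooks the heel by 2.7 mm.
- cheek_b (a joint): The same blue cheek on the pillar's -y side; 0 = tight on the shaft, grows as it is pushed back (-y), 0.006 m = at its stop.
- square (a point): Centre of the grey 70 mm square in the middle of the fixed base board (white-topped plywood, 130 x 130 x 12 mm); the point lies on the board's upper surface, 12 mm above the table, z up.
- dark_pillar: Bystander: a dark wooden pillar of the same section but 120 mm tall, standing in a second jig that looks the same; its top is 128 mm above the table, so carry the cork pillar over it or round it. Origin: centre of its underside. To be left as it is.
- gateway: Bystander: a loose little model gateway of cork, 120 mm wide, 112 mm tall, on a white foot 60 x 120 mm. Origin: centre of its underside. Not to be shifted.
Mind the look-alikes: they are no part of the job. Leave any purple look-alike of the pillar alone.

How it is judged:
On the way, in this order (a step that is already met when the one before it is completed fails the run):
1. one blue cheek has been pushed back by rocking (more than 1.5 mm) (value of joint any of cheek_a, cheek_b above 0.0015 m), for 0.05 s.
2. both blue cheeks have been pushed back (more than 1.5 mm each) (value of joint each of cheek_a, cheek_b above 0.0015 m), for 0.05 s.
At the end, for the whole second after the job is handed in: The cork pillar stands on the base board, heel down, within 10 degrees of upright, its centre within 20 mm of the middle of the grey square, at rest and let go (horizontal distance between pillar and square below 0.02 m and angle between pillar's own z axis and vertical below 0.17 rad and z of pillar in the frame of square between -0.004 and 0.004 m and linear speed of pillar below 0.02 m/s and contact force between pillar and the fingers below 0.1 N); the robot touches nothing.
It fails at once if the cork pillar falls over (more than 45 degrees) or is dropped (falls out of the fingers faster than 0.7 m/s, that is more than 25 mm) (angle between pillar's own z axis and vertical above 0.785 rad or (linear speed of pillar above 0.7 m/s and contact force between pillar and the fingers below 0.1 N)).
It fails at once if the dark pillar is moved more than 10 mm or leaned more than 10 degrees (distance of dark_pillar from where it was at the start of the episode above 0.01 m or angle between dark_pillar's own z axis and vertical above 0.17 rad).
It fails at once if the cork gateway is shifted more than 20 mm or knocked over (distance of gateway from where it was at the start of the episode above 0.02 m or angle between gateway's own z axis and vertical above 0.3 rad).
It also fails if it takes over 54 s, if anything falls off the work surface, if the arm or the gripper's body presses on something with over 40 N, if the wrist force passes 120 N, or if a joint passes its speed limit or range.

## Working session

There is one attempt and no reset: what is moved stays moved. The work goes in short steps, Python scripts to look and compute and a tool call to move; the robot and the scene stay as the last step left them, time stands still between calls to the robot, and variables do not carry over. Pictures are saved under pics/ and viewed, about 8 in all and at most 12, crops included, and the job is handed in when it is done.

Besides the shell and the picture viewer there is one more tool, called as a command line: name --argument value ..., lists and objects as JSON in quotes. carry_out: Moves the arm, as the interface text tells. Its arguments: {"type":"object","properties":{"steps":{"type":"array"},"squeeze":{"type":"number"}},"required":["steps"]}

```bash
mkdir -p pics; ls
python3 - <<'E'
from rig import robot,cams
import cv2,numpy as np,json
o=robot.get_obs();print({k:np.round(v,3).tolist() for k,v in o.items()},robot.tip_extent)
for n in ["top","side"]:
    c=cams.camera(n);cv2.imwrite(f"pics/{n}0.png",c["pixels"][:,:,::-1])
    print(n,{k:(np.round(v,4).tolist()) for k,v in c.items() if k!="pixels"})
E
```

```text
pics
{'time': 0.0, 'q': [-1.3, 0.528, 1.434, 0.0, 1.181, -0.178], 'joint_velocities': [0.002, 0.0, -0.001, 0.0, 0.001, -0.001], 'joint_torque': [-0.0, -44.005, -17.659, 0.063, 0.058, -0.0], 'position': [0.272, -0.562, 0.22], 'tool_rot': [0.847, -0.532, -0.001, -0.001], 'ft_force': [0.056, -0.445, 0.227], 'moment': [-0.048, -0.02, 0.007], 'grip_width': 0.087} 0.022
top {'fx': 558.8751, 'fy': 558.8751, 'cx': 310.8406, 'cy': 241.0332, 'eye': [0.5628, 0.0106, 1.1682], 'rotation': [0.0199, -0.0209, -0.705, 0.7086]}
side {'fx': 580.6886, 'fy': 580.6886, 'cx': 333.3708, 'cy': 252.351, 'eye': [0.2371, 0.8067, 0.8004], 'rotation': [-0.093, 0.4119, 0.8888, -0.1782]}
```

View pics/top0.png

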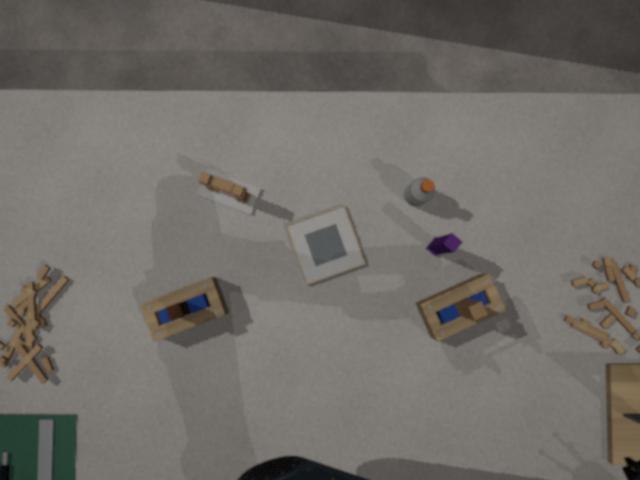

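View pics/side0.png

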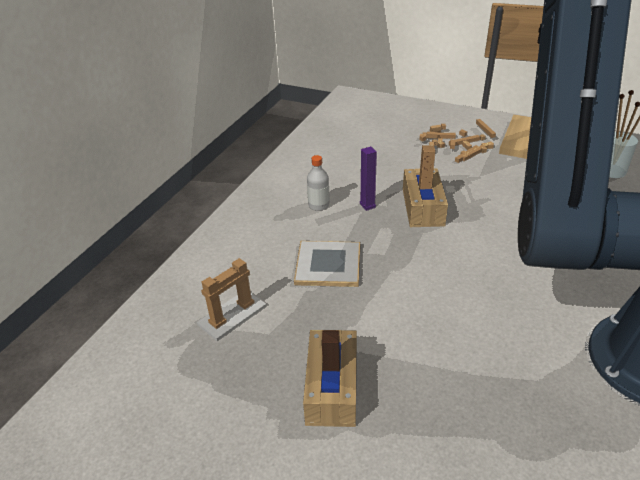

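The top view shows the cork pillar's jig at about (461,307), its long axis tilted, the square at (325,244) and the purple look-alike at (444,244). The dark pillar's jig is at (185,308) and the gateway at (230,190). I'll enlarge next.

```bash
cat > h.py <<'E'
import numpy as np
from scipy.spatial.transform import Rotation as R
def ray(c,u,v,z):
    d=R.from_quat(c["rotation"]).as_matrix()@np.array([(u-c["cx"])/c["fx"],-(v-c["cy"])/c["fy"],-1.]) if np.shape(c["rotation"])==(4,) else np.array(c["rotation"])@np.array([(u-c["cx"])/c["fx"],-(v-c["cy"])/c["fy"],-1.])
    e=np.array(c["eye"]);return e+d*(z-e[2])/d[2]
def proj(c,p):
    q=R.from_quat(c["rotation"]).as_matrix().T@(np.array(p)-c["eye"])
    return c["cx"]+c["fx"]*q[0]/-q[2], c["cy"]+c["fy"]*q[1]/q[2]
top=dict(fx=558.8751,fy=558.8751,cx=310.8406,cy=241.0332,eye=[0.5628,0.0106,1.1682],rotation=[0.0199,-0.0209,-0.705,0.7086])
side=dict(fx=580.6886,fy=580.6886,cx=333.3708,cy=252.351,eye=[0.2371,0.8067,0.8004],rotation=[-0.093,0.4119,0.8888,-0.1782])
E
python3 - <<'E'
import cv2
im=cv2.imread("pics/top0.png")
a=cv2.resize(im[262:352,406:516],None,fx=5,fy=5,interpolation=cv2.INTER_CUBIC)
b=cv2.resize(im[195:295,280:375],None,fx=4,fy=4,interpolation=cv2.INTER_CUBIC)[:,:240*1]
cv2.imwrite("pics/c1.png",a)
E
```

```text
(no output)
```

View pics/c1.png

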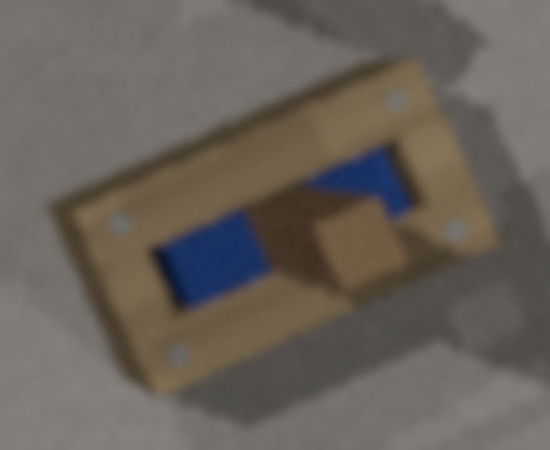

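Run:
```python
from h import *
import cv2
f=lambda a,b,z:ray(top,406+(a+.5)/5-.5,262+(b+.5)/5-.5,z)
S=[f(*p,.06) for p in [(120,223),(397,100),(178,355),(455,230)]]
print("jig",np.mean(S,0),"scr",np.round(S,4).tolist())
d=S[0]-S[1]+S[2]-S[3];print("long axis deg",np.degrees(np.arctan2(d[1],d[0])),"w",S[0]-S[2],S[1]-S[3])
print("pillar top",f(360,245,.158))
im=cv2.imread("pics/top0.png");g=cv2.cvtColor(im,cv2.COLOR_BGR2GRAY)[215:275,297:355]
m=(g<115).astype(np.uint8)
n,l,s,c=cv2.connectedComponentsWithStats(m);print(s[:,4],c+[297,215])
i=1+np.argmax(s[1:,4]);pts=np.argwhere(l==i)[:,::-1].astype(np.float32)
print(cv2.minAreaRect(pts))
u,v=c[i]+[297,215];print("square",ray(top,u,v,.012))
print("dark",ray(top,178,313,.128),"purple",ray(top,452,240,.15),ray(top,433,247,0),"gateway",ray(top,222,186,.112),"bottle",ray(top,428,186,.1))
from rig import robot
```

```text
jig [ 0.49803154 -0.29201989  0.06      ] scr [[0.4992, -0.2258, 0.06], [0.5482, -0.3358, 0.06], [0.4476, -0.2483, 0.06], [0.4971, -0.3581, 0.06]]
long axis deg 114.13365336450272 w [0.05159096 0.02246684 0.        ] [0.05107508 0.0222434  0.        ]
pillar top [ 0.49738516 -0.29122458  0.158     ]
[2168    9   60 1133    1   21   88] [[324.27998155 243.68450185]
 [308.11111111 217.11111111]
 [351.7        222.05      ]
 [325.41306267 244.90291262]
 [297.         260.        ]
 [299.52380952 268.14285714]
 [347.11363636 271.69318182]]
((28.401540756225586, 29.887691497802734), (33.7812385559082, 34.11405944824219), 70.55996704101562)
square [ 0.62172673 -0.02109419  0.012     ]
dark [0.4882849 0.2543452 0.128    ] purple [ 0.62484179 -0.24841234  0.15      ] [ 0.61909798 -0.24664424  0.        ] gateway [0.72787663 0.1788845  0.112     ] bottle [ 0.73185198 -0.21587934  0.1       ]
```

carry_out --steps '[[[2.2, 2.6, 0.3], 8.5, 0], [[2.2, 2.6, 0.3], 8.5, 0], [[2.2, 2.6, 0.3], 8.5, 0], [[2.2, 2.6, 0.3], 8.5, 0], [[2.2, 2.6, 0.3], 8.5, 0], [[2.2, 2.6, 0.3], 8.5, 0], [[2.2, 2.6, 0], 8.5, 0], [[2.2, 2.6, 0], 8.5, 0], [[2.2, 2.6, 0], 8.5, 0], [[0, 0, 0], 0, 0]]' --squeeze 25

```text
time: 1.1
position: [0.4725, -0.3176, 0.234]
tool_rot: [0.993, 0.118, -0.003, -0.002]
ft_force: [-0.1, -0.3, -0.4]
grip_width: 0.0874
```

carry_out --steps '[[[1.3, 1.3, 0], 5.3, 0], [[1.2, 1.3, 0], 5.3, 0], [[0, 0, 0], 0, 0]]'

```text
time: 1.4
position: [0.4972, -0.291, 0.2329]
tool_rot: [0.977, 0.212, -0.005, -0.002]
ft_force: [-0.1, -0.7, -0.0]
grip_width: 0.0866
```

Run:
```python
from rig import robot,cams
import cv2,numpy as np
from h import *
o=robot.get_obs();print(o["position"],R.from_quat(o["tool_rot"]).as_matrix()[:2,0])
c=cams.camera("wrist");im=c["pixels"][:,:,::-1].copy()
ax=np.array([.9128,.4083,0]);ay=np.array([-.4083,.9128,0]);P=np.array([.4977,-.2917,0])
for z,hx,hy in [(.158,.013,.013),(.06,.04,.075)]:
    q=[proj(c,P+[0,0,z]+a*hx*ax+b*hy*ay) for a,b in [(1,1),(1,-1),(-1,-1),(-1,1)]]
    cv2.polylines(im,[np.int32(np.round(q))],True,(0,255,0),1)
cv2.imwrite("pics/w1.png",im)
```

```text
[ 0.49722002 -0.29095713  0.23289227] [0.91033614 0.41377755]
```

View pics/w1.png

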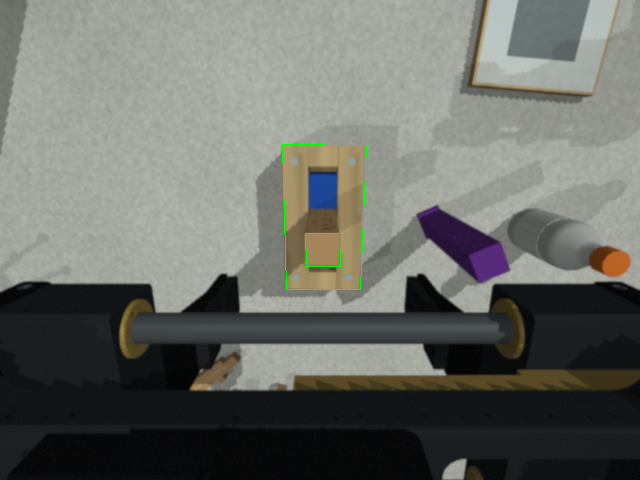

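The wrist view shows the projected outlines (pillar top near (323,250), jig near (325,217)) lying right on the pillar and jig. The fingers straddle it, and the purple pillar at (465,245) is clear. Next: descend and grip.

carry_out --steps '[[[0, 0, -3], 0, 0], [[0, 0, -3], 0, 0], [[0, 0, -3], 0, 0], [[0, 0, -1.5], 0, 0], [[0, 0, 0], 0, 0.5], [[0, 0, 0], 0, 0.75], [[0, 0, 0], 0, 0.85], [[0, 0, 0], 0, 0.85], [[0, 0, 0], 0, 0.85]]'

```text
time: 2.35
position: [0.4927, -0.3024, 0.1282]
tool_rot: [0.98, 0.199, -0.005, 0.003]
ft_force: [-0.1, -0.9, 1.7]
grip_width: 0.055
```

carry_out --steps '[[[0.5, 1.1, -0.1], 1.3, 0.4], [[0, 0, 0], 0, 0.4]]'

```text
time: 2.55
position: [0.4986, -0.2911, 0.1285]
tool_rot: [0.978, 0.211, -0.004, 0.004]
ft_force: [-0.7, 0.6, -0.5]
grip_width: 0.0519
```

carry_out --steps '[[[-0.1, 0, -0.2], 0, 0.7], [[0, 0, 0], 0, 0.8], [[0, 0, 0], 0, 0.85], [[0, 0, 0], 0, 0.9]]'

```text
time: 2.95
position: [0.4981, -0.2901, 0.1267]
tool_rot: [0.977, 0.212, -0.004, 0.004]
ft_force: [0.1, -0.2, 0.1]
grip_width: 0.0281
```

carry_out --steps '[[[0, -0.1, 0], 0, 0.9], [[0, 0, 0], 0, 0.9], [[0, 0, 0], 0, 0.9]]'

```text
time: 3.25
position: [0.4981, -0.2907, 0.1267]
tool_rot: [0.977, 0.211, -0.003, 0.003]
ft_force: [0.7, 0.9, 0.6]
grip_width: 0.026
```

carry_out --steps '[[[-0.2, 0.45, 0], 0, 0.9], [[-0.2, 0.45, 0], 0, 0.9], [[-0.2, 0.45, 0], 0, 0.9], [[0, 0, 0], 0, 0.9]]'

```text
time: 3.65
position: [0.4955, -0.2854, 0.1273]
tool_rot: [0.977, 0.212, -0.001, 0.013]
ft_force: [0.6, -0.5, 0.3]
grip_width: 0.0261
```

carry_out --steps '[[[-0.2, 0.45, 0], 0, 0.9], [[-0.2, 0.45, 0], 0, 0.9], [[-0.3, 0.6, 0], 0, 0.9], [[0, 0, 0], 0, 0.9]]'

```text
time: 4.05
position: [0.4921, -0.2782, 0.1279]
tool_rot: [0.977, 0.213, 0.002, 0.023]
ft_force: [0.7, -0.2, -0.3]
grip_width: 0.026
```

carry_out --steps '[[[-0.3, 0.6, 0], 0, 0.9], [[-0.3, 0.6, 0], 0, 0.9]]'

```text
time: 4.25
position: [0.4889, -0.2711, 0.1279]
tool_rot: [0.976, 0.214, 0.005, 0.029]
ft_force: [4.6, -12.9, -16.7]
grip_width: 0.0261
```

carry_out --steps '[[[0.3, -0.6, 0], 0, 0.9], [[0.3, -0.6, 0], 0, 0.9], [[0.3, -0.6, 0], 0, 0.9], [[0.3, -0.6, 0], 0, 0.9], [[0, 0, 0], 0, 0.9]]'

```text
time: 4.75
position: [0.497, -0.289, 0.1269]
tool_rot: [0.977, 0.213, 0.001, 0.021]
ft_force: [-0.1, 0.5, 2.2]
grip_width: 0.0258
```

carry_out --steps '[[[0.3, -0.6, 0], 0, 0.9], [[0.3, -0.6, 0], 0, 0.9], [[0.3, -0.6, 0], 0, 0.9], [[0.3, -0.6, 0], 0, 0.9], [[0, 0, 0], 0, 0.9]]'

```text
time: 5.25
position: [0.5041, -0.3043, 0.1274]
tool_rot: [0.977, 0.212, -0.003, 0.01]
ft_force: [1.0, 0.5, 0.5]
grip_width: 0.0256
```

carry_out --steps '[[[0.3, -0.6, 0], 0, 0.9], [[0.3, -0.6, 0], 0, 0.9], [[0.2, -0.5, 0], 0, 0.9]]'

```text
time: 5.55
position: [0.5073, -0.3112, 0.1269]
tool_rot: [0.977, 0.211, -0.007, -0.003]
ft_force: [-3.4, 14.5, 11.1]
grip_width: 0.0257
```

Both sides met a firm stop (about 14 N at ±22 mm). Now back to the middle.

carry_out --steps '[[[-0.25, 0.55, 0], 0, 0.9], [[-0.25, 0.55, 0], 0, 0.9], [[-0.25, 0.55, 0], 0, 0.9], [[-0.15, 0.35, 0], 0, 0.9], [[0, 0, 0], 0, 0.9]]'

```text
time: 6.05
position: [0.5028, -0.2991, 0.1291]
tool_rot: [0.977, 0.212, -0.003, 0.007]
ft_force: [0.6, -1.0, -0.5]
grip_width: 0.0258
```

Run:
```python
from rig import robot,cams
import cv2,numpy as np
o=robot.get_obs();print(o["position"],o["ft_force"])
a=cams.camera("wrist")["pixels"][:,:,::-1];b=cams.camera("side")["pixels"][120:250,360:500,::-1]
b=cv2.resize(b,None,fx=3,fy=3,interpolation=cv2.INTER_CUBIC)
a=cv2.resize(a,(520,390));cv2.imwrite("pics/w2.png",np.hstack([a[:,130:480],b]))
```

```text
[ 0.50280081 -0.29911568  0.12905427] [ 0.6423434  -0.98617034 -0.53684271]
```

View pics/w2.png

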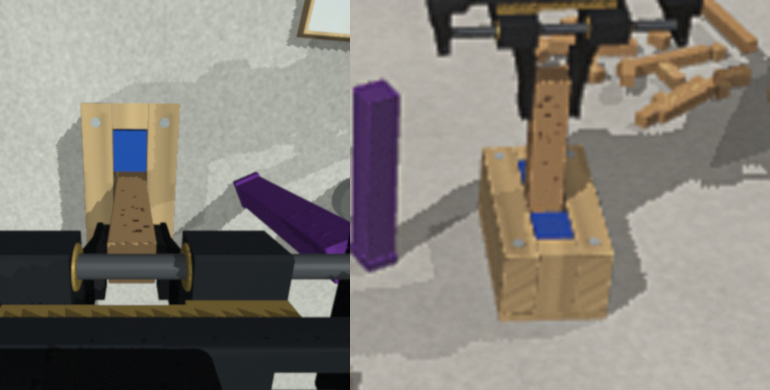

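The wrist part (left) shows the pillar held by the pads, with the blue cheek at (130,150) set back. The side part shows the shaft still leaning slightly to -y, so it needs about 9 mm more before the lift.

carry_out --steps '[[[-0.25, 0.45, 0], 0, 0.9], [[-0.25, 0.45, 0], 0, 0.9], [[0, 0, 0], 0, 0.9]]'

```text
time: 6.45
position: [0.4986, -0.2906, 0.1291]
tool_rot: [0.977, 0.212, -0.002, 0.008]
ft_force: [0.3, -2.1, -1.0]
grip_width: 0.0258
```

carry_out --steps '[[[0, 0, 0.4], 0, 0.9], [[0, 0, 0.4], 0, 0.9], [[0, 0, 0.4], 0, 0.9]]'

```text
time: 6.75
position: [0.4974, -0.2887, 0.1405]
tool_rot: [0.977, 0.212, -0.004, 0.006]
ft_force: [0.3, 0.3, -1.7]
grip_width: 0.0261
```

Rising freely.

carry_out --steps '[[[0.05, -0.15, 0.7], 0, 0.9], [[0, 0, 0.7], 0, 0.9], [[0, 0, 0.7], 0, 0.9], [[0, 0, 0], 0, 0.9]]'

```text
time: 7.15
position: [0.4974, -0.2892, 0.1639]
tool_rot: [0.977, 0.212, -0.004, 0.005]
ft_force: [-0.9, -0.1, -1.2]
grip_width: 0.0258
```

carry_out --steps '[[[0, 0, 1], 0, 0.9], [[0, 0, 1], 0, 0.9], [[0, 0, 1], 0, 0.9], [[0, 0, 1.5], 0, 0.9], [[0, 0, 1.5], 0, 0.9], [[0, 0, 0], 0, 0.9]]'

```text
time: 7.75
position: [0.496, -0.2871, 0.2289]
tool_rot: [0.977, 0.212, -0.005, 0.003]
ft_force: [-1.0, -0.1, -0.2]
grip_width: 0.0258
```

Run:
```python
from rig import robot,cams
import cv2,numpy as np
o=robot.get_obs();print(o["position"],o["ft_force"])
b=cams.camera("side")["pixels"][60:250,340:540,::-1]
cv2.imwrite("pics/s3.png",cv2.resize(b,None,fx=3,fy=3,interpolation=cv2.INTER_CUBIC))
```

```text
[ 0.49596348 -0.287097    0.2289076 ] [-1.02600382 -0.06796127 -0.16987522]
```

View pics/s3.png

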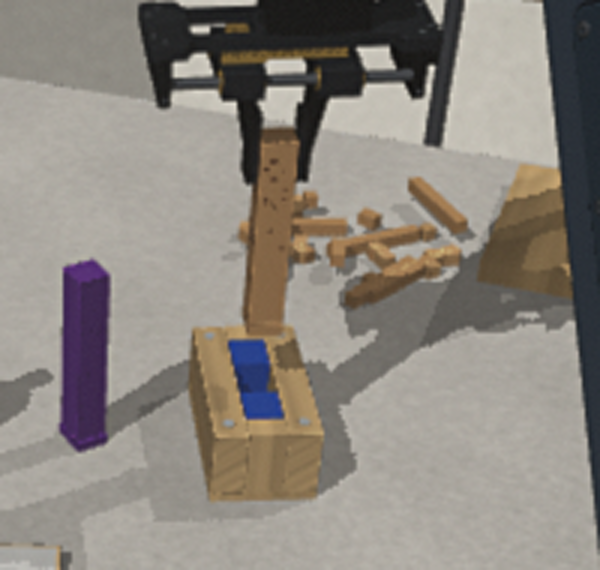

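The pillar is clear of the jig, with its lower end at crop (265,330). I'll check its lean against a projected upright model.

Run:
```python
from h import *
T=np.array([.496,-.2871,0]);ay=np.array([-.4083,.9128,0])
g=np.array([.496,-.2871,.226])
for lean in (-15,-10,-5,0,5,10):
    a=np.radians(lean);u=np.cos(a)*np.array([0,0,1])+np.sin(a)*ay
    for s in (.034,-.116): print(lean,[np.round((np.array(proj(side,g+s*u))-[340,60])*3)],end=' ')
    print()
```

```text
-15 [array([273., 132.])] -15 [array([263., 342.])] 
-10 [array([274., 133.])] -10 [array([261., 337.])] 
-5 [array([275., 135.])] -5 [array([259., 331.])] 
0 [array([275., 136.])] 0 [array([257., 324.])] 
5 [array([276., 139.])] 5 [array([255., 317.])] 
10 [array([277., 141.])] 10 [array([254., 308.])]
```

carry_out --steps '[[[0.7, 1.5, 0], 0, 0.9], [[1.2, 2.5, 0], 0, 0.9], [[1.3, 2.8, 0], 0, 0.9], [[1.3, 2.8, 0], 0, 0.9], [[1.3, 2.8, 0], 0, 0.9], [[1.3, 2.8, 0], 0, 0.9], [[1.3, 2.8, 0], 0, 0.9], [[1.3, 2.8, 0], 0, 0.9], [[0.7, 1.5, 0], 0, 0.9], [[0, 0, 0], 0, 0.9]]'

```text
time: 8.8
position: [0.5969, -0.0411, 0.2185]
tool_rot: [0.977, 0.211, -0.013, -0.007]
ft_force: [-0.1, -0.5, -1.1]
grip_width: 0.0261
```

carry_out --steps '[[[0.8, 0.7, 0], 0, 0.9], [[0.8, 0.7, 0], 0, 0.9], [[0.7, 0.6, 0], 0, 0.9], [[0, 0, 0], 0, 0.9]]'

```text
time: 9.2
position: [0.6202, -0.0197, 0.2168]
tool_rot: [0.977, 0.211, -0.015, -0.008]
ft_force: [-0.9, -0.4, -0.7]
grip_width: 0.0257
```

Run:
```python
from rig import robot,cams
from h import *
import cv2
o=robot.get_obs();p=o["position"];print(p,o["ft_force"],o["tool_rot"])
c=cams.camera("side");im=cv2.resize(c["pixels"][100:300,220:440,::-1],None,fx=3,fy=3,interpolation=cv2.INTER_CUBIC)
ax=np.array([.9128,.4083,0]);ay=np.array([-.4083,.9128,0])
def box(P,zs,hx,hy,col):
    for z in zs:
        q=[(np.array(proj(c,np.r_[P[:2],z]+a*hx*ax+b*hy*ay))-[220,100])*3 for a,b in [(1,1),(1,-1),(-1,-1),(-1,1)]]
        cv2.polylines(im,[np.int32(np.round(q))],True,col,1)
box(p,[p[2]+.031],.013,.013,(0,255,0));box(p,[p[2]-.119],.013,.016,(0,255,0));box([.6217,-.0211],[.012],.003,.003,(0,0,255))
cv2.imwrite("pics/s4.png",im)
```

```text
[ 0.620157   -0.01969923  0.21675636] [-0.86326465 -0.36530751 -0.70838912] [ 0.97737242  0.21087759 -0.01451026 -0.00795215]
```

View pics/s4.png

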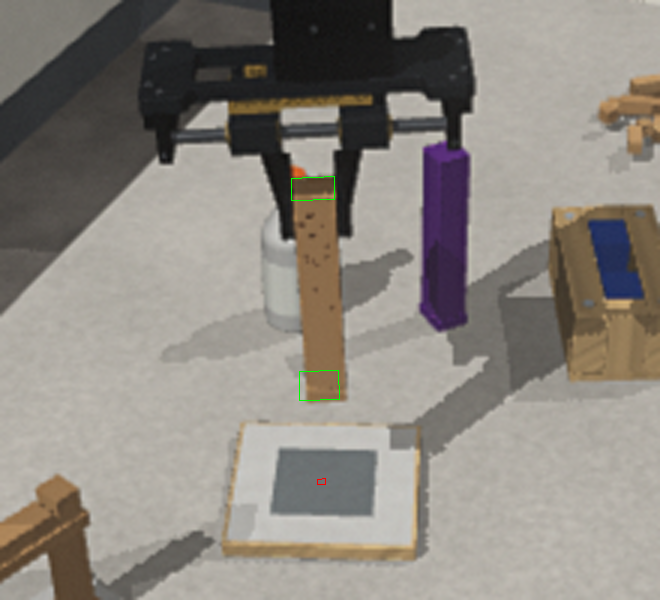

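The upright model nearly matches the pillar: its foot at (325,395) is about 4 mm towards -x, because the tool is tilted about 2°. The red mark lies on the square's centre at (321,482).

carry_out --steps '[[[0, 0, -1.5], 0, 0.9], [[0, 0, -2], 0, 0.9], [[0, 0, -2], 0, 0.9], [[0, 0, -1.5], 0, 0.9], [[0, 0, 0], 0, 0.9]]'

```text
time: 9.75
position: [0.6197, -0.0239, 0.1461]
tool_rot: [0.978, 0.209, -0.014, -0.007]
ft_force: [-0.1, 0.1, -0.0]
grip_width: 0.0262
```

carry_out --steps '[[[0.5, 0.3, -0.3], 0, 0.9], [[0, 0, -0.4], 0, 0.9], [[0, 0, -0.3], 0, 0.9], [[0, 0, 0], 0, 0.9]]'

```text
time: 10.15
position: [0.6266, -0.0221, 0.1378]
tool_rot: [0.978, 0.208, -0.012, -0.006]
ft_force: [-0.8, -0.2, 0.2]
grip_width: 0.0261
```

carry_out --steps '[[[-0.1, 0, -0.2], 0, 0.9], [[0, 0, -0.2], 0, 0.9], [[0, 0, -0.2], 0, 0.9]]'

```text
time: 10.45
position: [0.6263, -0.0222, 0.1327]
tool_rot: [0.978, 0.208, -0.011, -0.005]
ft_force: [-0.5, 0.1, -0.1]
grip_width: 0.026
```

carry_out --steps '[[[0, 0, -0.2], 0, 0.9], [[0, 0, -0.2], 0, 0.9]]'

```text
time: 10.65
position: [0.6266, -0.0223, 0.1305]
tool_rot: [0.978, 0.208, -0.011, -0.005]
ft_force: [-4.0, 0.8, 17.9]
grip_width: 0.0259
```

carry_out --steps '[[[0, 0, 0], 0, 0.9], [[0, 0, 0], 0, 0.9], [[0, 0, 0], 0, 0.66]]'

```text
time: 10.95
position: [0.6271, -0.0224, 0.1314]
tool_rot: [0.978, 0.208, -0.01, -0.005]
ft_force: [-0.2, -0.5, -0.2]
grip_width: 0.0278
```

Run:
```python
from rig import robot,cams
from h import *
import cv2
o=robot.get_obs();print(o["position"],o["ft_force"],o["grip_width"])
c=cams.camera("side");im=cv2.resize(c["pixels"][100:300,220:440,::-1],None,fx=3,fy=3,interpolation=cv2.INTER_CUBIC)
cv2.imwrite("pics/s5.png",im)
```

```text
[ 0.62705384 -0.02235875  0.13137329] [-0.15079236 -0.49731256 -0.24760563] 0.027798505643735608
```

View pics/s5.png

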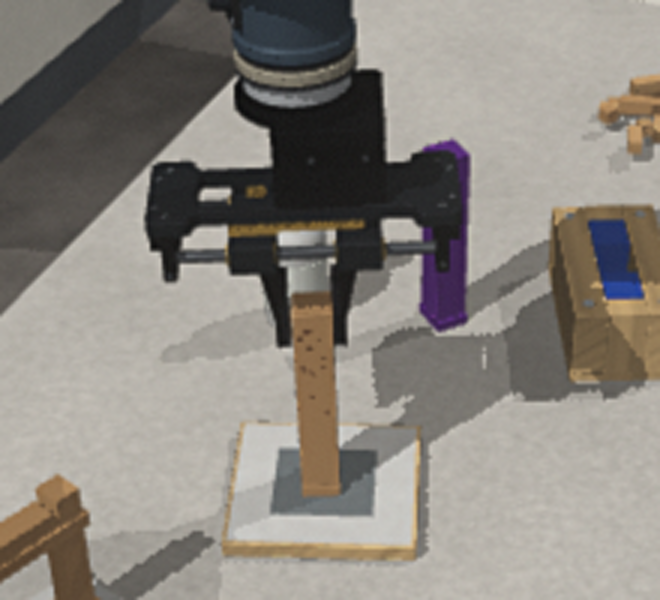

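The pillar stands upright with its foot at (322,485), in the middle of the square, and the fingers are starting to part. I'll open wider and retreat straight up.

carry_out --steps '[[[0, 0, 0], 0, 0.4], [[0, 0, 0], 0, 0.2], [[0, 0, 0], 0, 0.1], [[0, 0, 0], 0, 0.1]]'

```text
time: 11.4
position: [0.6268, -0.0223, 0.1305]
tool_rot: [0.978, 0.208, -0.011, -0.005]
ft_force: [0.5, 0.1, -0.4]
grip_width: 0.0537
```

carry_out --steps '[[[0, 0, 0], 0, 0], [[0, 0, 1], 0, 0], [[0, 0, 1.5], 0, 0], [[0, 0, 1.5], 0, 0], [[0, 0, 2], 0, 0], [[0, 0, 2], 0, 0], [[0, 0, 2], 0, 0], [[0, 0, 0], 0, 0]]'

```text
time: 12.2
position: [0.6265, -0.0222, 0.2377]
tool_rot: [0.978, 0.208, -0.01, -0.005]
ft_force: [0.2, -1.0, 0.1]
grip_width: 0.0867
```

Run:
```python
from rig import robot,cams
import cv2
o=robot.get_obs();print(o["position"],o["ft_force"],o["grip_width"])
cv2.imwrite("pics/s6.png",cams.camera("side")["pixels"][:,:,::-1])
```

```text
[ 0.62654194 -0.02217393  0.23766922] [ 0.18171764 -0.99857595  0.0534904 ] 0.08671656012927766
```

View pics/s6.png

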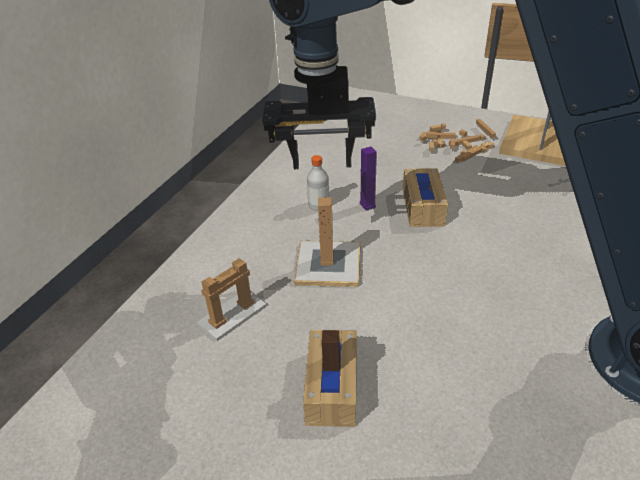

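The pillar stands upright with its foot at (327,262), in the middle of the square. The gripper is clear above it, and the gateway and dark pillar haven't moved.

```bash
python3 -c "
from rig import robot
print(robot.hand_in())"
```

```text
the job is handed in; nothing more can be done
None
```

The job is done and handed in at about 12 s of the 54 s allowed; the hand-in gives no verdict. I gripped the cork pillar across its x faces and rocked it about 22 mm to each side. Then I centred it, pulled it straight up out of the jig and stood it on the grey square. I let go and backed off straight up.

- **Cheeks:** I had no direct reading of them. Each side came to a firm stop at about 14 N, and the pillar then rose freely past its jam point.
- **Final position:** the last side picture shows the pillar upright in the middle of the square. At release the gripper was about 5 mm from my estimate of the square's centre, against the 20 mm limit.
- **Let go:** the gripper is fully open and well above the pillar, with the wrist force within its normal noise (about 1 N).
- **Bystanders:** the dark pillar, gateway and purple look-alike look unmoved in the last picture.
- **Disagreements:** the tool drifted about 12 mm sideways on the first descent, which I corrected before gripping. It also tilted by up to about 3° while rocking and 2° while carrying. I shifted the foot to allow for that before setting the pillar down.

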